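# Vent the wide bottle's cap before steam sterilising

### The job

The wide-mouthed bottle is going into the steriliser and its big ribbed cap is only loosely on. Screw that cap clockwise all the way down until it bottoms out, then back it off a quarter turn so that the bottle can vent, and finish still holding the cap there between the fingers, motionless, without letting go. Leave the slim bottle's cap as it is, and do not disturb the carton, the cup or the tray.

Things in the scene. Friction and masses are not known exactly. Their poses are not given: they have to be found in the camera images.
- wide_bottle: White square bottle, 76 x 76 mm, upright in a square steel socket (walls end 48 mm above the bench) on a 116 x 116 x 8 mm plate bolted down: it cannot move or turn. Origin: centre of the plate's underside, on the bench; the cap's axis is its z axis. Flat sides end 113 mm up, then a shoulder slopes in to the 42 mm neck at 133 mm. It stands left or right of the slim bottle.
- wide_cap_top (a point): Centre of the top face of the wide bottle's cap; 172 mm above the bench when bottomed. Turns with the cap: x along the one raised ridge (3 mm high, centre to rim) on the top. The cap is grey, ribbed, round, 50 mm across (51.6 over the fine ribs), 30 mm high, already started on its thread; 9 mm of bare neck show below it. Grip it round the sides from above, in any direction.
- wide_rib (a point): Top of the one small moulded rib (6 mm wide) on the wide bottle's shoulder, on the bottle's +x side; the point is 31 mm out from the cap's axis and 129 mm above the bench. The ridge on the cap points the same way as this rib when the cap is bottomed.
- wide_cap (a joint): How far the wide bottle's cap is unscrewed, rad: 0 = bottomed (hard stop), growing anticlockwise from above, to 5.0 at most. Starts at 2.3 to 3.9. The thread lifts it 4 mm per turn (0.64 mm per rad). It turns with about 0.1 N m and stays where it is left. A quarter turn back reads 1.57.
- slim_bottle: White square plastic bottle, 56 x 56 mm, with a thin neck and a small cap, taller than the wide one; it stands in a like fixed socket on a like base plate. Origin: centre of the base plate's underside, on the bench. Its cap was set earlier.
- slim_cap_top (a point): Centre of the top of the slim bottle's small grey ribbed cap, 28 mm in diameter and 18 mm high, about 183 mm above the bench. Leave it alone.
- slim_cap (a joint): How far the slim bottle's cap is unscrewed, rad, anticlockwise seen from above; about 1.57 at the start and to stay so.
- carton: Blue supply carton with a paper band, 90 x 140 x 70 mm high, loose on the bench. Origin: centre of its underside.
- cup: Steel cup, rim 72 mm across, 75 mm high, loose on the bench. Origin: centre of its underside.
- tray: Empty low steel instrument tray, 120 x 190 x 25 mm high, loose on the bench. Origin: centre of its underside.
Not all that is in view belongs to the job. What is shaped like the wide_bottle but brown or purple is not meant. Leave any orange look-alike of the slim_bottle alone.

How it is judged:
On the way:
1. the wide bottle's cap is screwed down until it bottoms out (value of joint wide_cap below 0.09 rad), for 0.15 s.
At the end, for the whole second after the job is handed in: After bottoming out (within 0.09 rad), the wide bottle's cap is still and 1.57 rad, give or take 0.35, back from the stop; the fingers are round it (grasp point within 35 mm of the centre of its top) and press on it with over 4 N; the slim bottle's cap is between 1.2 and 1.95 rad (value of joint wide_cap between 1.22 and 1.92 rad and velocity of joint wide_cap between -0.1 and 0.1 rad/s and contact force between the fingers and wide_cap above 4 N and distance between the grasp point and wide_cap_top below 0.035 m and value of joint slim_cap between 1.2 and 1.95 rad); the arm keeps its last pose, push and grip.
It fails at once if the slim bottle's cap is turned (value of joint slim_cap below 1.2 rad or value of joint slim_cap above 1.95 rad).
It fails at once if the carton is pushed away or tipped (distance of carton from where it was at the start of the episode above 0.03 m or angle between carton's own z axis and vertical above 0.3 rad).
It fails at once if the cup is pushed away or tipped (distance of cup from where it was at the start of the episode above 0.03 m or angle between cup's own z axis and vertical above 0.3 rad).
It fails at once if the tray is pushed away or tipped (distance of tray from where it was at the start of the episode above 0.03 m or angle between tray's own z axis and vertical above 0.3 rad).
It also fails if it takes over 64 s, if anything falls off the work surface, if the arm or the gripper's body presses on something with over 40 N, if the wrist force passes 120 N, or if a joint passes its speed limit or range.

### The arm

A 7-joint arm with a two-finger parallel gripper is mounted at the origin on the work surface. World frame = base frame: x ahead of the robot, y to its left, z up, the work surface at z = 0. Lengths are in m, angles in rad, forces in N, time in s.
With the tool pointing down it reaches from about 0.4 to 0.85 m from the base axis. Payload 10.4 kg.
Tool frame: the origin (TCP) lies at the very end of the fingers, on their centre line; the grasp point (between the pads) lies ctrl.grip_depth behind it (ctrl.grip_depth is the distance from the TCP to the grasp point, in m); x points along the fingers, y is the direction in which the jaws open and shut, and the axes are right-handed (so a half turn about x gives the same grasp; the last joint's range is limited). The gripper opens to 87 mm and grips with 3 to 60 N. Pads are 19 mm wide; open, the fingers measure 117 mm over their backs; the gripper's body (75 mm by 190 mm) begins 51 mm behind the grasp point.
Start: joints at [1.122, 0.332, -0.065, 1.46, 0.022, 1.35, -0.088], TCP at [0.258, -0.569, 0.223] pointing down, gripper open.
Joint ranges: [-2.6, 2.6], [-0.5, 2.12], [-1.47, 1.34], [0.16, 2.42], [-1.27, 4.41], [0.06, 2.06], [-2.6, 2.6]. Speed limits (rad/s): [2.22, 2.22, 2.79, 2.79, 3.14, 3.14, 3.14].

### API

Orientations are given as a rotation vector (axis times angle).
In Python, from rig import ctrl, cams gives the robot as it stands.
- The arm moves only by the tool servo_tool, never from a script. Its argument "increments" is a list that holds one entry, the list of rows, each a list of 7 numbers: the shift along the world's x, y, z in mm, then the turn, a rotation vector about the world's x, y, z in degrees, then the finger opening in mm, from 0 to 87. In form: [[[dx, dy, dz, ax, ay, az, gripper], ...]]. A call has 1 to 12 rows; each row is the pose to reach, as a shift and turn from the pose measured when the call began; what a row does not reach only later rows make up. A row lasts 1/10 s, in which the tool goes at most 50 mm and 8.59 degrees, less where a joint would pass 70% of its speed; a pose out of reach is approached as far as the arm can. A call with a gripper value outside its range is refused whole. The fingers move at their own pace and stop on an object; "force" is the grip in N (left out, the last holds). Time passes only in rows, so rows that repeat a pose let the fingers close. It gives the time, the measured TCP pose, the force and the opening at its end, in the units of the state.
- ctrl.state(): the state, without advancing time (a new reading comes with each control period).
- cams.get_image(name): name is "side" or "top"; returns a dict with "img" (400x640x3 uint8, red, green, blue), "range_z" (400x640 float32, m along the optical axis (not along the pixel's ray), 0 where there is no reading), "intrinsics" (3x3 intrinsics, pixels), "D" ([k1, k2, p1, p2, k3] as OpenCV has them; the pictures are not rectified), "R" (3x3) and "t" (3): a world point X has camera coordinates R X + t. Camera axes: x right, y down, z forward; pixel columns grow to the right and rows downward; lengths in m; the calibration is good to about 2 mm. A picture is of the moment at which its call begins.
- ctrl.hand_in(): hands the job in, once; it reports no verdict.
The state is a dict: "clock": time; "qpos": joint angles; "joint_velocities": joint speeds; "effort": joint torques, N m; "position": TCP position; "eef_rot": TCP orientation; "force": force on the tool from outside, world axes, zero at the start; "ft_torque": the same for the moment, N m; "gripper_width": finger opening in m.
Only numpy, scipy, OpenCV 4.12 (cv2) and the standard library are available. Lean on these libraries where they do the work, as an engineer would, in place of code of your own. Each camera call takes 0.05 s, during which the arm holds its last target.

## Working session

There is one attempt and no reset: what is moved stays moved. The work goes in short steps, Python scripts to look and compute and a tool call to move; the robot and the scene stay as the last step left them, time stands still between calls to the robot, and variables do not carry over. Pictures are saved under pics/ and viewed, and the job is handed in when it is done.

Besides the shell and the picture viewer there is one more tool, called by a JSON object that holds its "api" and its "payload", one argument or row to a line. servo_tool: Moves the arm, as the interface text tells. Its arguments: {"type":"object","properties":{"increments":{"type":"array"},"force":{"type":"number"}},"required":["increments"]}

```bash
mkdir -p pics; ls
cat > h.py <<'E'
import numpy as np,cv2
from rig import ctrl,cams
def save(n,img): cv2.imwrite('pics/'+n+'.png',cv2.cvtColor(img,cv2.COLOR_RGB2BGR))
def grab(n):
    d=cams.get_image(n); np.savez(''+n+'.npz',**d); return d
def ray(d,uv):
    p=cv2.undistortPoints(np.array(uv,float).reshape(-1,1,2),d['intrinsics'],d['D']).reshape(-1,2)
    v=np.c_[p,np.ones(len(p))]@d['R']
    return -d['R'].T@d['t'],v
def onplane(d,uv,z):
    c,v=ray(d,uv); s=(z-c[2])/v[:,2]; return c+s[:,None]*v
def cloud(d):
    h,w=d['range_z'].shape
    u,v=np.meshgrid(np.arange(w),np.arange(h))
    c,r=ray(d,np.stack([u,v],-1).reshape(-1,2))
    return (c+r*d['range_z'].reshape(-1,1)).reshape(h,w,3)
def proj(d,X):
    return cv2.projectPoints(np.array(X,float).reshape(-1,3),cv2.Rodrigues(d['R'])[0],d['t'],d['intrinsics'],d['D'])[0].reshape(-1,2)
E
python3 - <<'E'
from h import *
for n in('side','top'):
    d=grab(n); save(n+'0',d['img']); print(n,-d['R'].T@d['t'],d['R'][2])
s=ctrl.state();print(s,ctrl.grip_depth)
E
```

```text
pics
side [0.02005162 0.67336386 1.16933004] [ 0.42179643 -0.51057401 -0.74926761]
top [ 0.40128187 -0.01796286  1.59193044] [ 0.1187518  -0.00139204 -0.99292299]
{'clock': 0.1, 'qpos': array([ 1.1223889 ,  0.33279145, -0.06467449,  1.46085703,  0.02157688,
        1.34988813, -0.08848927]), 'joint_velocities': array([-1.33753079e-03, -5.55788968e-04,  4.90719912e-04, -6.72086938e-04,
        3.14999798e-03, -2.87855982e-04, -5.25960887e-05]), 'effort': array([ 9.52447335e-04, -6.24545860e+01,  2.42391892e-02, -3.90711951e+01,
       -6.13250420e-02,  3.67467140e-02,  6.33030345e-05]), 'position': array([ 0.2580088 , -0.56888312,  0.22184432]), 'eef_rot': array([ 1.98644075,  0.43072827, -1.98706111]), 'force': array([ 0.62427307, -0.3693127 , -0.12153465]), 'ft_torque': array([ 0.00618198, -0.00182148,  0.02769884]), 'gripper_width': 0.08665440391979372} 0.0187
```

View pics/side0.png

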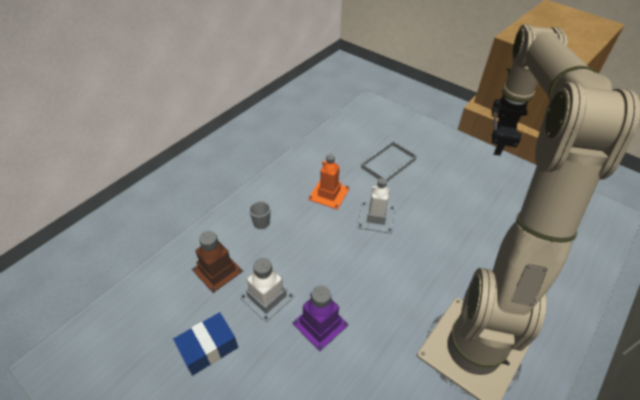

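View pics/top0.png

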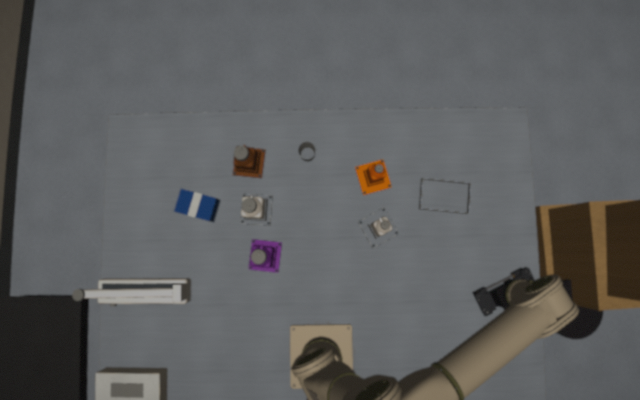

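Candidates for the wide cap: white wide bottle, side (264,268) / top (249,204); brown, side (209,239) / top (240,153); purple, side (320,295) / top (260,257); slim white, side (382,183); orange slim, side (330,159). By description it is the white wide one. Next, a close crop of it.

Run:
```python
from h import *
S=dict(np.load('side.npz'));T=dict(np.load('top.npz'))
a=cv2.resize(S['img'][245:325,230:300],None,fx=5,fy=5,interpolation=cv2.INTER_CUBIC)
b=cv2.resize(T['img'][180:235,225:285],None,fx=6.6,fy=6.6,interpolation=cv2.INTER_CUBIC)
h=min(len(a),len(b));save('crop0',np.hstack([a[:h],b[:h]]))
for n,d,(r0,r1,c0,c1) in(('S',S,(250,325,235,300)),('T',T,(185,230,230,280))):
    P=cloud(d)[r0:r1,c0:c1].reshape(-1,3)
    print(n,[ (z,int((abs(P[:,2]-z)<.0025).sum())) for z in np.arange(.1,.2,.005).round(3)])
    m=(P[:,2]>.168)&(P[:,2]<.19); Q=P[m]; print(len(Q),Q.mean(0),np.median(Q,0),Q.min(0),Q.max(0))
```

```text
S [(np.float64(0.1), 35), (np.float64(0.105), 51), (np.float64(0.11), 105), (np.float64(0.115), 72), (np.float64(0.12), 75), (np.float64(0.125), 56), (np.float64(0.13), 49), (np.float64(0.135), 25), (np.float64(0.14), 7), (np.float64(0.145), 3), (np.float64(0.15), 17), (np.float64(0.155), 20), (np.float64(0.16), 19), (np.float64(0.165), 25), (np.float64(0.17), 42), (np.float64(0.175), 184), (np.float64(0.18), 18), (np.float64(0.185), 0), (np.float64(0.19), 0), (np.float64(0.195), 0)]
242 [0.54975779 0.24115823 0.1744687 ] [0.54957514 0.2411184  0.17458133] [0.52633923 0.21606267 0.16810683] [0.5753017  0.26486344 0.18034716]
T [(np.float64(0.1), 19), (np.float64(0.105), 34), (np.float64(0.11), 66), (np.float64(0.115), 48), (np.float64(0.12), 34), (np.float64(0.125), 35), (np.float64(0.13), 18), (np.float64(0.135), 3), (np.float64(0.14), 0), (np.float64(0.145), 0), (np.float64(0.15), 5), (np.float64(0.155), 5), (np.float64(0.16), 4), (np.float64(0.165), 6), (np.float64(0.17), 65), (np.float64(0.175), 83), (np.float64(0.18), 19), (np.float64(0.185), 0), (np.float64(0.19), 0), (np.float64(0.195), 0)]
164 [0.55072353 0.24063708 0.17373938] [0.54989038 0.24097673 0.1737265 ] [0.52590922 0.21646222 0.16816645] [0.5745055  0.26516591 0.18207172]
```

View pics/crop0.png

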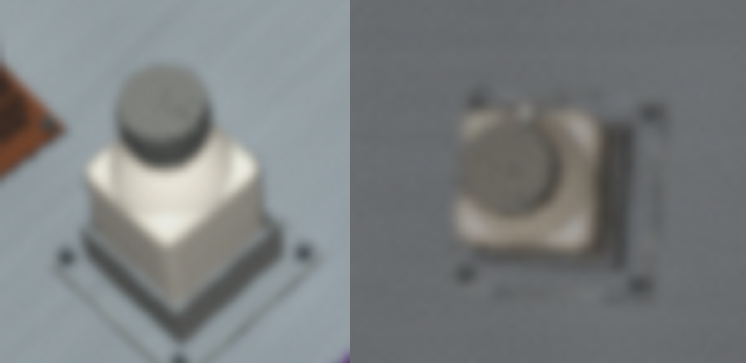

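The crop confirms it: white body, wide grey cap, rib bump at crop (523,105). Both views give the cap axis at (0.550, 0.241) with the top at about 0.174. Next I lift and swing over, winding the wrist to leave clockwise travel.

{"api": "servo_tool", "payload": {
  "increments": [
    [[0,0,50,0,0,0,87],[0,0,100,0,0,0,87],[0,0,150,0,0,0,87],[10,45,160,0,0,8,87],[30,90,160,0,0,16,87],[50,135,160,0,0,24,87],[70,180,160,0,0,32,87],[90,225,160,0,0,40,87],[110,270,160,0,0,48,87],[130,315,160,0,0,56,87],[150,360,160,0,0,64,87],[170,400,160,0,0,72,87]]
  ],
  "force": 30
}}

```text
clock: 1.3
position: [0.4283, -0.1664, 0.3819]
eef_rot: [1.121, 1.263, -1.123]
force: [1.3, -0.8, 0.3]
gripper_width: 0.0868
```

Run:
```python
from h import *
s=ctrl.state();print(s['clock'],s['qpos'].round(3),s['position'].round(3)); print(cv2.Rodrigues(s['eef_rot'])[0].round(3))
```

```text
1.3 [ 0.762 -0.052 -0.463  1.562 -0.022  1.627  0.416] [ 0.428 -0.166  0.382]
[[-0.001  0.993  0.118]
 [-0.001  0.118 -0.993]
 [-1.    -0.001  0.   ]]
```

{"api": "servo_tool", "payload": {
  "increments": [
    [[10,35,0,0,0,8,87],[20,70,0,0,0,16,87],[30,105,0,0,0,24,87],[40,140,0,0,0,32,87],[50,175,0,0,0,40,87],[60,210,0,0,0,48,87],[75,245,0,0,0,56,87],[85,280,0,0,0,64,87],[95,315,0,0,0,72,87],[105,350,0,0,0,80,87],[115,385,0,0,0,88,87],[122,407,0,0,0,96,87]]
  ]
}}

```text
clock: 2.5
position: [0.5501, 0.2432, 0.3811]
eef_rot: [-0.181, 1.564, 0.181]
force: [0.4, 1.3, -0.4]
gripper_width: 0.0874
```

Run:
```python
from h import *
s=ctrl.state();print(s['clock'],s['qpos'].round(3),s['position'].round(4)); print(cv2.Rodrigues(s['eef_rot'])[0].round(3))
```

```text
2.5 [ 0.152  0.374 -0.91   1.198  0.295  1.702  1.118] [0.5501 0.2432 0.3811]
[[-0.001 -0.229  0.974]
 [-0.001  0.974  0.229]
 [-1.    -0.    -0.001]]
```

{"api": "servo_tool", "payload": {
  "increments": [
    [[0,-2,-15,0,0,8,87],[0,-2,-30,0,0,16,87],[0,-2,-45,0,0,24,87],[0,-2,-60,0,0,32,87],[0,-2,-75,0,0,40,87],[0,-2,-90,0,0,48,87],[0,-2,-105,0,0,56,87],[0,-2,-120,0,0,64,87],[0,-2,-140,0,0,71,87],[0,-2,-150,0,0,71,87],[0,-2,-150,0,0,71,87]]
  ]
}}

```text
clock: 3.6
position: [0.5496, 0.2405, 0.2297]
eef_rot: [-1.132, 1.26, 1.132]
force: [1.0, -0.2, -0.1]
gripper_width: 0.0872
```

Run:
```python
from h import *
s=ctrl.state();print(s['clock'],s['qpos'].round(3),s['position'].round(4)); print(cv2.Rodrigues(s['eef_rot'])[0].round(3))
T=grab('top');S=grab('side')
a=cv2.resize(S['img'][190:325,210:330],None,fx=3,fy=3,interpolation=cv2.INTER_CUBIC)
b=cv2.resize(T['img'][150:285,195:315],None,fx=3,fy=3,interpolation=cv2.INTER_CUBIC)
save('over',np.hstack([a,b]))
```

```text
3.6 [ 0.324  0.492 -1.108  1.476  0.44   1.446  2.246] [0.5496 0.2405 0.2297]
[[-0.002 -0.995  0.105]
 [-0.002  0.105  0.995]
 [-1.     0.002 -0.002]]
```

View pics/over.png

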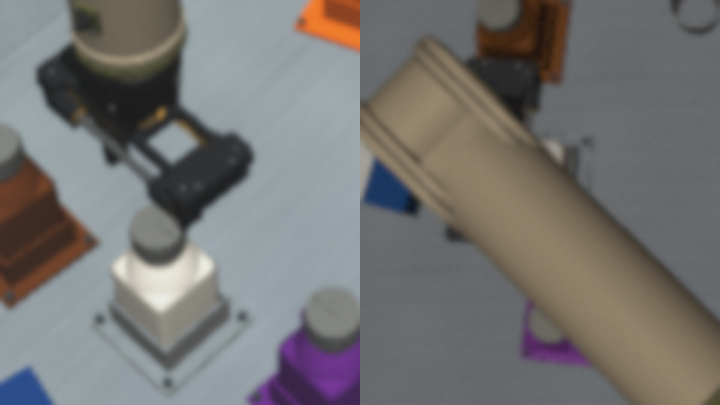

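The open jaws sit above the white bottle's cap (crop 157,228), clear of the brown and purple bottles. Now descend and close.

{"api": "servo_tool", "payload": {
  "increments": [
    [[0,1,-30,0,0,0,87],[0,1,-55,0,0,0,87],[0,1,-72,0,0,0,87],[0,1,-79,0,0,0,87],[0,1,-79,0,0,0,87],[0,1,-79,0,0,0,60],[0,1,-79,0,0,0,45],[0,1,-79,0,0,0,45],[0,1,-79,0,0,0,45],[0,1,-79,0,0,0,45],[0,1,-79,0,0,0,45]]
  ],
  "force": 30
}}

```text
clock: 4.8
position: [0.5524, 0.2419, 0.1533]
eef_rot: [-1.133, 1.253, 1.128]
force: [6.0, 2.5, -3.4]
gripper_width: 0.0495
```

```bash
cat > st.py <<'E'
from h import *
s=ctrl.state();R=cv2.Rodrigues(s['eef_rot'])[0];print(s['clock'],s['qpos'].round(3),s['position'].round(4),'F',s['force'].round(1),'M',s['ft_torque'].round(3),'yaw',np.degrees(np.arctan2(R[1,1],R[0,1])).round(1),'w',s['gripper_width'])
E
python3 st.py
```

```text
4.8 [ 0.306  0.55  -1.07   1.574  0.498  1.31   2.206] [0.5524 0.2419 0.1533] F [ 6.   2.5 -3.4] M [ 0.746 -1.058  0.026] yaw 174.0 w 0.04952004280518485
```

The jaws closed on the cap at 49.5 mm. Now turn clockwise.

{"api": "servo_tool", "payload": {
  "increments": [
    [[0,0,0,0,0,-7,45],[0,0,0,0,0,-14,45],[0,0,0,0,0,-21,45],[0,0,0,0,0,-28,45],[0,0,0,0,0,-35,45],[0,0,-0.5,0,0,-42,45],[0,0,-0.5,0,0,-49,45],[0,0,-0.5,0,0,-56,45],[0,0,-0.5,0,0,-63,45],[0,0,-1,0,0,-70,45],[0,0,-1,0,0,-77,45],[0,0,-1,0,0,-77,45]]
  ],
  "force": 40
}}

```text
clock: 6.0
position: [0.5535, 0.2412, 0.1524]
eef_rot: [-0.095, 1.566, 0.087]
force: [5.5, -1.7, -2.5]
gripper_width: 0.0492
```

```bash
python3 st.py
python3 - <<'E'
from h import *
S=grab('side')
save('t1',cv2.resize(S['img'][190:325,210:330],None,fx=4,fy=4,interpolation=cv2.INTER_CUBIC))
E
```

```text
6.0 [ 0.14   0.452 -0.812  1.578  0.345  1.26   0.958] [0.5535 0.2412 0.1524] F [ 5.5 -1.7 -2.5] M [ 0.092 -1.22  -0.045] yaw 96.7 w 0.049170168980175975
```

View pics/t1.png

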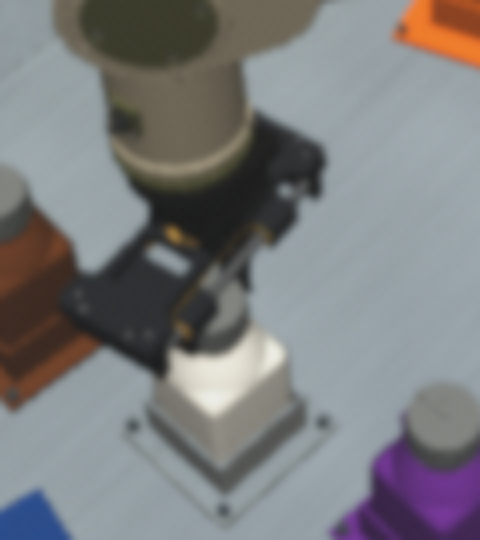

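The cap sits between the fingers (crop 215,310) and the tool turned the full 77°. Continue.

{"api": "servo_tool", "payload": {
  "increments": [
    [[0,0,0,0,0,-7,45],[0,0,0,0,0,-14,45],[0,0,0,0,0,-21,45],[0,0,0,0,0,-28,45],[0,0,0,0,0,-35,45],[0,0,-0.5,0,0,-42,45],[0,0,-0.5,0,0,-48,45],[0,0,-0.5,0,0,-48,45]]
  ]
}}

```text
clock: 6.85
position: [0.5535, 0.2404, 0.1517]
eef_rot: [0.558, 1.496, -0.569]
force: [-1.1, -4.2, -0.1]
gripper_width: 0.049
```

```bash
python3 st.py
```

```text
6.85 [ 0.034  0.415 -0.665  1.579  0.271  1.245  0.173] [0.5535 0.2404 0.1517] F [-1.1 -4.2 -0.1] M [-0.693 -0.115 -0.087] yaw 48.7 w 0.0489807277309897
```

{"api": "servo_tool", "payload": {
  "increments": [
    [[0,0,0,0,0,-5,45],[0,0,0,0,0,-10,45],[0,0,0,0,0,-15,45],[0,0,0,0,0,-20,45],[0,0,0,0,0,-20,45]]
  ]
}}

```text
clock: 7.35
position: [0.5533, 0.2401, 0.1515]
eef_rot: [0.825, 1.407, -0.838]
force: [-1.3, -3.0, -1.0]
gripper_width: 0.0492
```

```bash
python3 st.py
```

```text
7.35 [-0.007  0.403 -0.607  1.581  0.242  1.241 -0.155] [0.5533 0.2401 0.1515] F [-1.3 -3.  -1. ] M [-0.473 -0.014 -0.062] yaw 28.8 w 0.04915588972700296
```

{"api": "servo_tool", "payload": {
  "increments": [
    [[0,0,0,0,0,-5,45],[0,0,0,0,0,-10,45],[0,0,0,0,0,-15,45],[0,0,0,0,0,-20,45],[0,0,0,0,0,-20,45]]
  ]
}}

```text
clock: 7.85
position: [0.553, 0.2399, 0.1513]
eef_rot: [1.086, 1.281, -1.101]
force: [-1.7, -2.9, -0.3]
gripper_width: 0.0494
```

```bash
python3 st.py
```

```text
7.85 [-0.048  0.392 -0.551  1.582  0.214  1.237 -0.481] [0.553  0.2399 0.1513] F [-1.7 -2.9 -0.3] M [-0.545  0.089 -0.055] yaw 9.0 w 0.049366256959565945
```

{"api": "servo_tool", "payload": {
  "increments": [
    [[0,0,0,0,0,-5,45],[0,0,0,0,0,-10,45],[0,0,0,0,0,-15,45],[0,0,0,0,0,-20,45],[0,0,0,0,0,-20,45]]
  ]
}}

```text
clock: 8.35
position: [0.5526, 0.2398, 0.1511]
eef_rot: [1.34, 1.118, -1.355]
force: [-1.8, -2.2, -0.5]
gripper_width: 0.049
```

```bash
python3 st.py
```

```text
8.35 [-0.088  0.383 -0.497  1.585  0.187  1.232 -0.808] [0.5526 0.2398 0.1511] F [-1.8 -2.2 -0.5] M [-0.626  0.235 -0.058] yaw -10.8 w 0.04895726339781912
```

{"api": "servo_tool", "payload": {
  "increments": [
    [[0,0,0,0,0,-5,45],[0,0,0,0,0,-10,45],[0,0,0,0,0,-15,45],[0,0,0,0,0,-15,45]]
  ]
}}

```text
clock: 8.75
position: [0.5523, 0.2398, 0.1509]
eef_rot: [1.522, 0.97, -1.538]
force: [-3.1, -2.4, -1.0]
gripper_width: 0.0491
```

```bash
python3 st.py
```

```text
8.75 [-0.118  0.376 -0.458  1.588  0.168  1.228 -1.051] [0.5523 0.2398 0.1509] F [-3.1 -2.4 -1. ] M [-0.781  0.156  0.579] yaw -25.5 w 0.04908213269545798
```

Mz jumped to 0.58 N m after about 199° (3.48 rad), which looks like the stop. Press a little more to confirm.

{"api": "servo_tool", "payload": {
  "increments": [
    [[0,0,0,0,0,-3,45],[0,0,0,0,0,-5,45],[0,0,0,0,0,-5,45],[0,0,0,0,0,-5,45]]
  ]
}}

```text
clock: 9.15
position: [0.5525, 0.2407, 0.1512]
eef_rot: [1.58, 0.918, -1.594]
force: [0.9, 1.0, -2.1]
gripper_width: 0.049
```

```bash
python3 st.py;python3 - <<'E'
from h import *
S=grab('side')
save('t2',cv2.resize(S['img'][190:325,210:330],None,fx=4,fy=4,interpolation=cv2.INTER_CUBIC))
E
```

```text
9.15 [-0.127  0.373 -0.446  1.588  0.162  1.225 -1.128] [0.5525 0.2407 0.1512] F [ 0.9  1.  -2.1] M [ 0.266 -0.555  1.379] yaw -30.1 w 0.048991599606472785
```

View pics/t2.png

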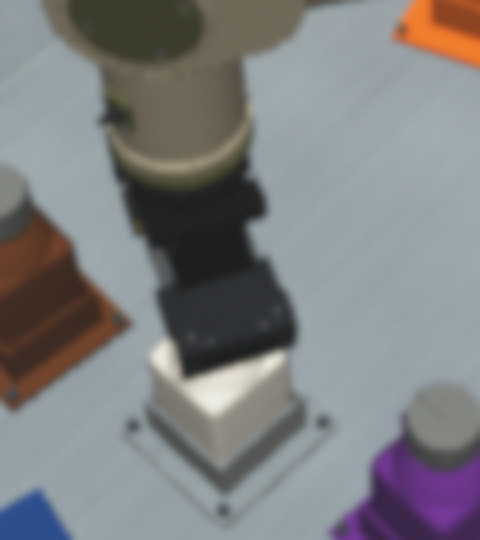

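The torque rose to 1.38 N m over only 4.6° more, so it is a hard stop. As a cross-check, I compare the ridge and rib directions in the initial pictures (free of robot time).

Run:
```python
from h import *
# rectified top-down patches on planes, from saved first pictures
S=dict(np.load('side.npz'))
import os
S0=cv2.cvtColor(cv2.imread('pics/side0.png'),cv2.COLOR_BGR2RGB);T0=cv2.cvtColor(cv2.imread('pics/top0.png'),cv2.COLOR_BGR2RGB)
T=dict(np.load('top.npz'))
S1=S
out=[]
def patch(d,img,z,half,n=260):
    g=np.linspace(-half,half,n)
    # up = +x, left = +y
    X=np.stack([np.repeat((.5515+g[::-1])[:,None],n,1),np.repeat((.2405-g)[None],n,0),np.full((n,n),z)],-1)
    uv=proj(d,X).reshape(n,n,2).astype(np.float32)
    p=cv2.remap(img,uv[...,0],uv[...,1],cv2.INTER_CUBIC).astype(float)
    c=p[40:-40,40:-40]; return p
rows=[]
for z,half,lo in((.174,.032,1),(.129,.05,0)):
    r=[]
    for d,im in((S,S0),(T,T0)):
        p=patch(d,im,z,half)
        if lo:
            n=260;yy,xx=np.mgrid[:n,:n]-130;m=np.hypot(yy,xx)<85
            a,b=np.percentile(p[m],[1,99]); p=(p-a)/(b-a)*255
        r.append(np.clip(p,0,255).astype(np.uint8))
    rows.append(np.hstack(r))
save('rect0',np.vstack(rows))
```

```text
(no output)
```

View pics/rect0.png

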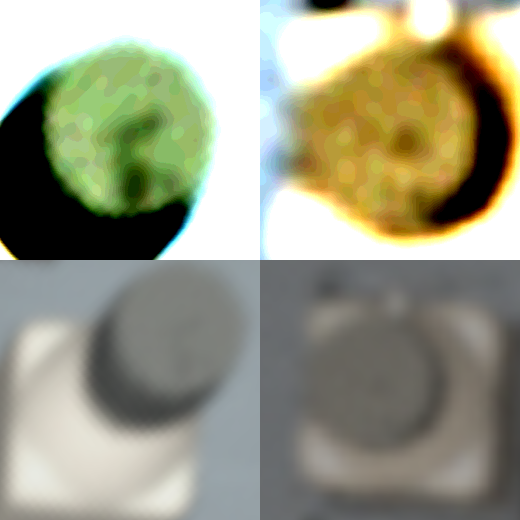

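The ridge starts toward patch-down (133,190), about 183°, and the rib lies at about −3°. That puts the stop about 186° from the start, against 196–199° felt. This agrees within the picture's accuracy. Back off a quarter turn, allowing for wind-up of the fingers.

{"api": "servo_tool", "payload": {
  "increments": [
    [[0,0,0,0,0,8,45],[0,0,0,0,0,16,45],[0,0,0,0,0,24,45],[0,0,0,0,0,32,45],[0,0,0.5,0,0,40,45],[0,0,0.5,0,0,48,45],[0,0,0.5,0,0,56,45],[0,0,0.5,0,0,64,45],[0,0,1,0,0,72,45],[0,0,1,0,0,80,45],[0,0,1,0,0,88,45],[0,0,1,0,0,94,45]]
  ]
}}

```text
clock: 10.4
position: [0.5526, 0.2409, 0.1522]
eef_rot: [0.347, 1.54, -0.36]
force: [-0.4, 0.5, -0.4]
gripper_width: 0.0491
```

```bash
python3 st.py;python3 - <<'E'
from h import *
S=grab('side');T=grab('top')
a=cv2.resize(S['img'][190:325,210:330],None,fx=3,fy=3,interpolation=cv2.INTER_CUBIC)
save('t3',np.hstack([a,cv2.resize(T['img'][150:285,195:315],None,fx=3,fy=3,interpolation=cv2.INTER_CUBIC)]))
E
```

```text
10.4 [ 0.065  0.424 -0.709  1.58   0.293  1.251  0.425] [0.5526 0.2409 0.1522] F [-0.4  0.5 -0.4] M [ 0.521 -0.247 -0.129] yaw 64.2 w 0.04912865839376016
```

View pics/t3.png

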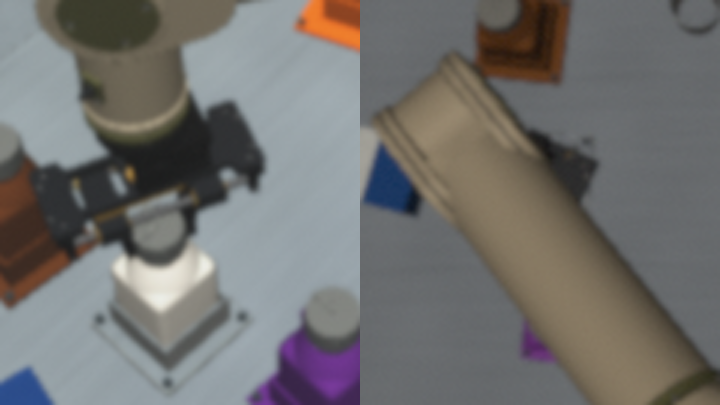

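Run:
```python
from h import *
d=dict(np.load('side.npz'));n=400;half=.032
g=np.linspace(-half,half,n)
X=np.stack([np.repeat((.5525+g[::-1])[:,None],n,1),np.repeat((.2408-g)[None],n,0),np.full((n,n),.173)],-1)
uv=proj(d,X).reshape(n,n,2).astype(np.float32)
p=cv2.remap(d['img'],uv[...,0],uv[...,1],cv2.INTER_CUBIC).astype(float)
q=np.clip((p-40)/(140-40)*255,0,255).astype(np.uint8)
q2=np.clip((p-90)/(135-90)*255,0,255).astype(np.uint8)
save('rect1',np.hstack([q,q2]))
```

```text
(no output)
```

View pics/rect1.png

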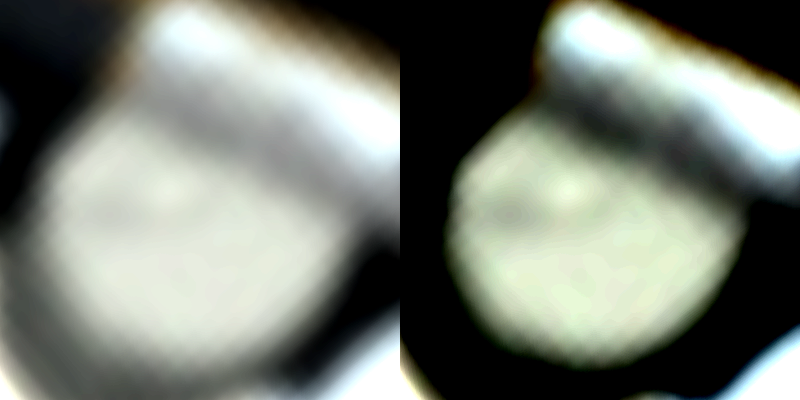

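In the rectified view the ridge shows as the dark streak at (515,210), pointing patch-left (+y). That is about 90–97°, a quarter turn from the rib at −3°, as intended. Let it settle, then hand in.

{"api": "servo_tool", "payload": {
  "increments": [
    [[0,0,0,0,0,0,45],[0,0,0,0,0,0,45],[0,0,0,0,0,0,45],[0,0,0,0,0,0,45],[0,0,0,0,0,0,45]]
  ]
}}

```text
clock: 11.0
position: [0.5526, 0.2409, 0.1522]
eef_rot: [0.351, 1.54, -0.363]
force: [0.4, 0.9, -0.6]
gripper_width: 0.0495
```

```bash
python3 st.py; python3 -c "
from rig import ctrl
print(ctrl.state()['joint_velocities'].round(4)); print(ctrl.hand_in())"
```

```text
11.0 [ 0.064  0.423 -0.708  1.58   0.292  1.251  0.421] [0.5526 0.2409 0.1522] F [ 0.4  0.9 -0.6] M [ 0.538 -0.236 -0.043] yaw 63.9 w 0.0495232223567597
[ 0.0019  0.0003 -0.0014 -0.0013 -0.     -0.0007  0.0028]
the job is handed in; nothing more can be done
None
```

I screwed the white wide bottle's cap clockwise to its stop, backed it off about a quarter turn, and handed in at 11.0 s still holding it at a 40 N grip setting. The hand-in gave no verdict.

- **Bottoming:** after about 199° (3.48 rad) the wrist torque jumped from about 0.06 to 0.58 N m. Pressing on took it to 1.38 N m over only 4.6° more, so I read it as the hard stop. The cap joint itself could not be read.
- **Back-off:** I turned the tool back 94°. A few degrees of that undid twist or slip in the fingers at the stop, so I estimate the cap is 86–94° back (1.5–1.64 rad).
- **Final state:** the arm was still, the outside force was under 1.5 N, and the fingers read 49.5 mm on the 50 mm cap.
- **Ridge against rib:** in the last picture the ridge points about 90–97° and the rib about −3°. That makes 93–100° back, slightly more than the tool's figure but within the allowed range.
- **Disagreement:** the first pictures put the stop about 186° from the start, against 196–199° felt. I took this as picture error, since the ridge is only a few pixels long.
- **Other objects:** nothing touched the slim bottle, carton, cup or tray as far as I could tell. I took no separate measurement of them at the end.

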